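Reverse the creasing bar and set its pressure screw

ROBOT

A 7-joint arm with a two-finger parallel gripper is mounted at the origin on the work surface. World frame = base frame: x ahead of the robot, y to its left, z up, the work surface at z = 0. Lengths are in m, angles in rad, forces in N, time in s.
With the tool pointing down it reaches from about 0.4 to 0.85 m from the base axis. Payload 10.4 kg.
Tool frame: the origin (TCP) lies on the centre line of the jaws, within the pads' length; the fingertips stand 11 mm ahead of it and the grasp point (between the pads) lies 8 mm behind it; z points along the fingers, y is the line along which they close (so a half turn about z gives the same grasp; the last joint's range is limited). The gripper opens to 87 mm and grips with 3 to 60 N. Pads are 19 mm wide; open, the fingers measure 117 mm over their backs; the gripper's body (75 mm by 190 mm) begins 51 mm behind the grasp point.
Start: joints at [-1.174, 0.332, -0.065, 1.46, 0.022, 1.35, -0.088], TCP at [0.255, 0.571, 0.234] pointing down, gripper open.
Joint ranges: [-2.6, 2.6], [-0.5, 2.12], [-1.47, 1.34], [0.16, 2.42], [-1.27, 4.41], [0.06, 2.06], [-2.6, 2.6]. Speed limits (rad/s): [2.22, 2.22, 2.79, 2.79, 3.14, 3.14, 3.14].

INTERFACE

Orientations are given as a unit quaternion [x, y, z, w].
In Python, from bench import r gives the robot as it stands.
- The arm moves only by the shell command python3 -m pendant 'ROWS' [OPENING] [FORCE]. ROWS is JSON, a list of rows, each a list of 4 numbers: the shift along the tool's x, y, z in m, then the turn about the tool's z in rad. A call has 1 to 8 rows; each row shifts and turns the commanded pose from where the row before left it, along the tool's axes as they then stand; what a row does not reach is not made up. A row lasts 1/12 s, in which the tool goes at most 41.7 mm and 7.16 degrees, less where a joint would pass 70% of its speed; a pose out of reach is approached as far as the arm can. A call with a gripper value outside its range is refused whole. OPENING is the opening, from 0 (shut) to 1 (fully open), set as the call begins (- or left out, the last holds). The fingers move at their own pace and stop on an object; FORCE is the grip in N (left out, the last holds). Time passes only in rows, so rows that do not move let the fingers close. It gives the time, the measured TCP pose, the force, the opening and the grip force at its end, in the units of the state.
- r.read_state(): the state, without advancing time (a new reading comes with each control period).
- r.camera(name): name is "side" or "top" or "wrist"; returns a dict with "img" (420x560x3 uint8, red, green, blue), "camera_matrix" (3x3 intrinsics, pixels), "xyz" and "attitude" of the camera in the world. Camera axes: x right, y down, z forward; pixel columns grow to the right and rows downward; lengths in m; the calibration is good to about 2 mm. A picture is of the moment at which its call begins. There is no depth.
- r.close_job(): hands the job in; it is judged then, once.
Trained networks look in the newest picture that a camera, given by its name, has taken for a name from the list of things; names that differ only in an ending like _2 or _b are one class to them, and where a whole thing is asked for, a point or a joint stands for the part that bears it (a point fixed in the world has none). Each returns a list of dicts, best first, with "score" (0 to 1); they miss things now and then, are a little off and sometimes report something else, mostly with a low value. They report only what shows in the picture. A call takes as long as a camera call. They do not tell look-alikes from the thing itself.
- r.outline_of(thing, camera): "mask" (420x560 bool, what is visible of it) and "bbox" ([centre column, centre row, width, height] in pixels, round what is visible of it).
The state is a dict: "time": time; "joint_positions": joint angles; "joint_vel": joint speeds; "joint_torque": joint torques, N m; "ee_pos": TCP position; "eef_rot": TCP orientation; "ft_force": force on the tool from outside, world axes, zero at the start; "torque": the same for the moment, N m; "width": finger opening in m; "grip_force": force on a finger pad.
Only numpy, scipy, OpenCV 4.12 (cv2) and the standard library are available. Lean on these libraries where they do the work, as an engineer would, in place of code of your own. Each camera call takes 0.05 s, during which the arm holds its last target. There are 200 camera calls.

TASK

On the creasing head, turn the double-ended bar end for end so that its thin nose sticks out of the channel, lying flat and pushed fully home against the channel's end wall, and let go of it. Then tighten the thumbscrew clockwise until it bottoms and back it off a quarter of a turn. Leave the tape roll, the jar and the small canvas block where they are.

Things in the scene. Friction and masses are not known exactly. Their poses are not given: they have to be found in the camera images.
- holder: The creasing head, fixed to the bench: aluminium block 144 (x) x 60 (y) x 58 mm high on a dark steel foot plate 180 x 100 x 8 mm. Origin: centre of its underside, on the bench top; z up; its -x side is the front, where the channel opens. The thumbscrew stands on its top at x = +40 mm, y = 0.
- channel_end (a point): Middle of the foot of the channel's end wall, at x = -4, y = 0, z = 40 mm of the head; same axes as the head. The channel is open at the top and the front, 15 mm wide, and runs 68 mm from here along -x to the block's front face; floor 40 mm above the bench, side walls up to 58 mm, the top 5 mm sloping out to 21 mm as a lead-in.
- bar: Loose plain steel bar, 120 long x 12 wide x 16 mm high, about 120 g. Balances at the middle. Origin: middle of length and width, on its underside; x points along it to the thin nose; z up. It is 12 mm wide from the square end (x = -60) to x = +40 mm; beyond, the nose is 4 mm wide and as high. It starts home in the channel, nose inside, square end sticking out 52 mm in front.
- bar_nose (a point): Middle of the bar's nose tip, 60 mm along x from its origin, 8 mm above its underside. Reversed and fully home, the nose sticks out in front and the bar's origin is at x = -64, y = 0, z = 40 mm of the head. The bar's top lies 2 mm below the channel walls, so only the 52 mm sticking out can be gripped.
- screw_grip (a point): On the thumbscrew's vertical axis, 94 mm above the bench, where to grip its wing; x runs along the wing. Dark steel wing 42 long x 10 thick x 26 mm tall (74 to 100 mm above the bench) on a neck 18 mm across. Tightens clockwise seen from above (yaw decreasing); does not rise or sink; stays where left.
- screw_boss (a point): Block top on the screw's axis, 58 mm up; a round boss 34 mm across rises 6 mm here. Friction about 0.06 N m. It starts 2.0 to 3.2 rad short of bottoming, where it stops hard: the wing's direction there varies and is found only by torque (0.3 N m is plainly bottomed). Loosened 1.8 rad or more it stops too. Joint screw in the rules (not given) is its turn, 5.0 at the bottom.
- mat: Dark rubber cutting mat fixed to the bench, 160 x 160 x 3 mm, kept clear: a place to put the bar down. Origin: centre of its underside.
- tape: Bystander: roll of paper tape lying flat, 72 mm across, 24 mm high; origin at the centre of its underside.
- canvas: Bystander: white canvas block 70 x 90 x 25 mm lying flat; origin at the centre of its underside.
- jar: Bystander: jar 60 mm across, 75 mm high; origin at the centre of its underside.
Not all that is in view belongs to the job. Of the things shaped like the bar, the steel one is meant. What is shaped like the holder but yellow is not meant.

How it is judged:
By the outcome, as a careful person would: the job done as asked, in the order asked, and still so for the second after the job is handed in, with the robot touching nothing.
It also fails if it takes over 72 s, if anything falls off the work surface, if the arm or the gripper's body presses on something with over 40 N, if the wrist force passes 120 N, or if a joint passes its speed limit or range.

## Working session

There is one attempt and no reset: what is moved stays moved. The work goes in short steps, Python scripts to look and compute and a shell command to move; the robot and the scene stay as the last step left them, time stands still between calls to the robot, and variables do not carry over. Pictures are saved under pics/ and viewed, at most 14 in all, crops included, and the job is handed in when it is done.

```bash
ls; mkdir -p pics; python3 - <<'E'
from bench import r
import cv2,numpy as np
ims=[]
for n in("top","side"):
    c=r.camera(n); ims.append(c["img"]); print(n,c["camera_matrix"],c["xyz"],c["attitude"])
    for t in("holder","bar","mat","tape","canvas","jar","screw_grip"):
        for o in r.outline_of(t,n)[:3]: print(t,round(o["score"],2),np.round(o["bbox"]))
    cv2.imwrite(f"pics/{n}0.png",c["img"][:,:,::-1])
s=r.read_state();print({k:np.round(v,3) for k,v in s.items()})
E
```

```text
pics
top [[525.34626195   0.         278.48165229]
 [  0.         525.34626195 208.61981771]
 [  0.           0.           1.        ]] [0.2215236  0.01499671 1.57779221] [-0.69772571  0.71075583 -0.06570509  0.06072744]
holder 0.83 [354. 283.  43.  63.]
holder 0.57 [221. 205.  47.  62.]
bar 0.48 [227. 225.  14.  37.]
bar 0.44 [220. 275.  15.  41.]
mat 0.77 [325. 190.  70.  59.]
mat 0.58 [218. 208.  48.  66.]
tape 0.8 [280. 147.  22.  23.]
tape 0.37 [227. 228.  17.  32.]
canvas 0.87 [404. 175.  34.  22.]
jar 0.83 [148. 193.  21.  26.]
side [[379.98148812   0.         279.1318507 ]
 [  0.         379.98148812 206.18579347]
 [  0.           0.           1.        ]] [-0.00838772  0.52660323  0.5134892 ] [-0.33531084  0.80381273 -0.45337125  0.18948945]
holder 0.82 [217. 263.  93.  62.]
holder 0.71 [421. 229.  86.  62.]
holder 0.31 [234. 198.  26.  21.]
bar 0.83 [298. 317.  67.  24.]
bar 0.59 [246. 256.  55.  23.]
bar 0.49 [234. 198.  28.  22.]
mat 0.79 [306. 203.  81.  41.]
tape 0.91 [235. 200.  27.  24.]
tape 0.29 [113. 293.  31.  53.]
canvas 0.93 [350. 168.  36.  22.]
jar 0.95 [114. 293.  33.  55.]
screw_grip 0.61 [197. 226.  19.  24.]
{'time': np.float64(0.8), 'joint_positions': array([-1.174,  0.332, -0.065,  1.46 ,  0.022,  1.35 , -0.089]), 'joint_vel': array([ 0.   ,  0.001,  0.001,  0.001, -0.   , -0.001,  0.   ]), 'joint_torque': array([ 1.0000e-03, -6.2299e+01,  2.5000e-02, -3.9011e+01, -6.1000e-02,
        3.2000e-02,  0.0000e+00]), 'ee_pos': array([0.255, 0.571, 0.234]), 'eef_rot': array([0.208, 0.978, 0.   , 0.   ]), 'ft_force': array([-0.443, -0.623,  0.385]), 'torque': array([ 0.012, -0.001,  0.033]), 'grip_force': np.float64(0.0), 'width': np.float64(0.087)}
```

View pics/top0.png

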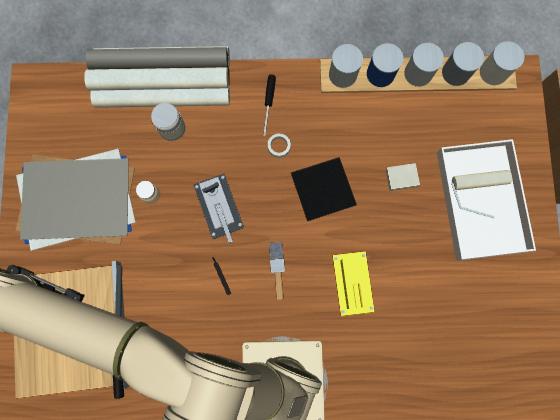

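View pics/side0.png

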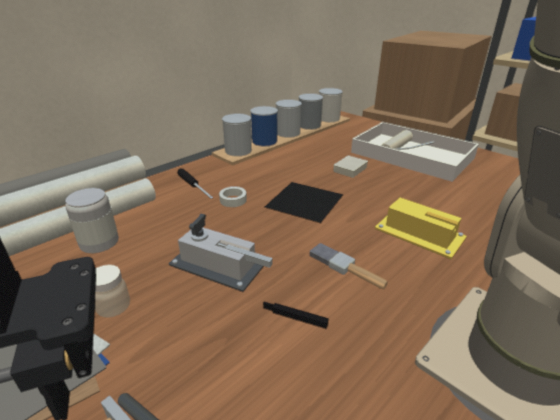

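```bash
cat > h.py <<'E'
from bench import r
import cv2,numpy as np
from scipy.spatial.transform import Rotation as R
def pix2w(c,uv,z):
    d=R.from_quat(c["attitude"]).apply(np.linalg.solve(c["camera_matrix"],[uv[0],uv[1],1.0])); p=np.array(c["xyz"])
    return p+d*(z-p[2])/d[2]
def w2pix(c,P):
    q=R.from_quat(c["attitude"]).inv().apply(np.atleast_2d(P)-c["xyz"])@np.array(c["camera_matrix"]).T
    return q[:,:2]/q[:,2:]
def go(P,yx,s=None):
    "rows to TCP P with tool x axis along world angle yx: shift in the current tool axes, then turn about tool z"
    s=s or r.read_state(); M=R.from_quat(s["eef_rot"]).as_matrix()
    d=M.T@(np.array(P)-s["ee_pos"]); a=np.arctan2(M[1,0],M[0,0]); t=(a-yx+np.pi)%(2*np.pi)-np.pi
    print("tcp",np.round(s["ee_pos"],4),"toolx ang",round(a,4),"shift",np.round(d,4),"turn",round(t,4),"tilt",np.round(M[:2,2],4),"q7",round(s["joint_positions"][6],2))
E
python3 - <<'E'
from h import *
c=r.camera("top"); im=c["img"]
crop=cv2.resize(im[165:300,180:390],None,fx=3.8,fy=3.8,interpolation=cv2.INTER_CUBIC); cv2.imwrite("pics/crop1.png",crop[:,:,::-1])
for t in("holder","mat","tape","canvas","jar"):
    o=r.outline_of(t,"top")
    for q in o[:2]:
        cn=np.argwhere(q["mask"])[:,::-1].astype(np.float32); rc=cv2.minAreaRect(cn)
        b=np.array([pix2w(c,p,0.008)[:2] for p in cv2.boxPoints(rc)]); print(t,round(q["score"],2),"ctr",b.mean(0).round(3),b.round(3).tolist())
w=r.camera("wrist"); s=r.read_state(); M=R.from_quat(s["eef_rot"]); 
print("cam in tool",M.inv().apply(w["xyz"]-s["ee_pos"]).round(4),(M.inv()*R.from_quat(w["attitude"])).as_matrix().round(3),w["camera_matrix"][0,0])
E
```

```text
holder 0.92 ctr [0.52  0.185] [[0.589, 0.264], [0.623, 0.167], [0.45, 0.107], [0.417, 0.202]]
holder 0.71 ctr [ 0.28  -0.215] [[0.365, -0.154], [0.378, -0.257], [0.195, -0.275], [0.182, -0.174]]
mat 0.81 ctr [ 0.566 -0.137] [[0.618, -0.038], [0.667, -0.191], [0.513, -0.235], [0.466, -0.083]]
tape 0.68 ctr [ 0.706 -0.004] [[0.746, 0.029], [0.744, -0.039], [0.667, -0.038], [0.668, 0.031]]
canvas 0.85 ctr [ 0.6   -0.381] [[0.632, -0.328], [0.645, -0.428], [0.568, -0.433], [0.556, -0.334]]
jar 0.58 ctr [0.565 0.399] [[0.571, 0.447], [0.614, 0.406], [0.559, 0.351], [0.516, 0.392]]
cam in tool [ 0.0806 -0.0002 -0.1509] [[-0.    -0.956 -0.294]
 [ 1.    -0.001  0.   ]
 [-0.    -0.294  0.956]] 342.20112235413745
```

View pics/crop1.png

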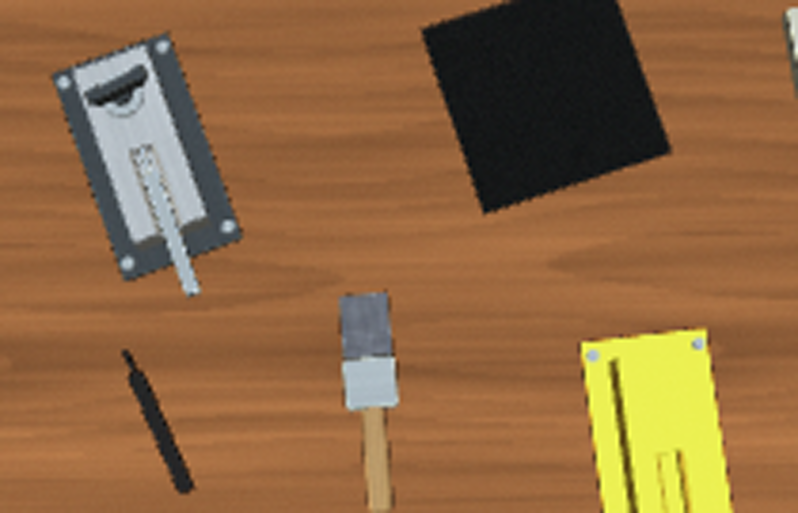

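Candidates for the bar: steel one in the grey head (top px 228,230), black one loose on the bench (222,275), yellow one in the yellow holder (356,290). By the description I choose the steel one; the crop confirms it lies in the grey head on the dark foot. Wing lies roughly across the block at crop (117,85).

```bash
python3 -c "
from h import *
go([0.4255,0.152,0.2],np.radians(199.1))"
```

```text
tcp [0.2547 0.5708 0.2336] toolx ang 2.7218 shift [-0.3266 -0.3128  0.0335] turn -0.7532 tilt [0.     0.0001] q7 -0.09
```

```bash
python3 -m pendant '[[-0.026,-0.025,0.002,0],[-0.026,-0.025,0.003,0],[-0.026,-0.025,0.003,0],[-0.026,-0.025,0.003,0],[-0.026,-0.025,0.003,0],[-0.026,-0.025,0.003,0],[-0.026,-0.025,0.003,0],[-0.026,-0.025,0.003,0]]' 1
python3 -m pendant '[[-0.026,-0.025,0.003,0],[-0.026,-0.025,0.003,0],[-0.026,-0.025,0.003,0],[-0.026,-0.025,0.003,0],[-0.014,-0.012,0,0],[0,0,0,-0.12],[0,0,0,-0.12],[0,0,0,-0.12]]'
python3 -m pendant '[[0,0,0,-0.12],[0,0,0,-0.12],[0,0,0,-0.12],[0,0,0,-0.033],[0,0,0,0],[0,0,0,0]]'
python3 - <<'E'
from h import *
go([0.4255,0.152,0.2],np.radians(199.1))
c=r.camera("wrist"); im=c["img"].copy()
H=np.array([.52,.185,0]); Rh=R.from_euler("z",19.1,degrees=True)
for q in [(x,y,.008) for x in(-.09,.09) for y in(-.05,.05)]+[(x,y,.058) for x in(-.072,.072) for y in(-.03,.03)]+[(-.004,-.0075,.058),(-.004,.0075,.058),(-.124,-.006,.056),(-.124,.006,.056),(.04,0,.1)]:
    p=w2pix(c,H+Rh.apply(q))[0]; cv2.circle(im,(int(p[0]),int(p[1])),3,(255,0,0),-1)
cv2.imwrite("pics/w1.png",im[:,:,::-1]); cv2.imwrite("pics/w1raw.png",c["img"][:,:,::-1])
E
```

```text
time: 1.82
ee_pos: [0.3635, 0.3017, 0.2106]
eef_rot: [0.208, 0.978, 0.0, 0.0]
ft_force: [1.2, 0.9, 0.5]
width: 0.087
grip_force: 0.0
time: 2.48
ee_pos: [0.4255, 0.1525, 0.1987]
eef_rot: [0.028, 1.0, 0.0, 0.0]
ft_force: [-0.3, 0.3, -0.3]
width: 0.087
grip_force: 0.0
time: 2.98
ee_pos: [0.4253, 0.153, 0.1987]
eef_rot: [-0.165, 0.986, 0.0, 0.0]
ft_force: [1.0, -0.3, 0.3]
width: 0.0871
grip_force: 0.0
tcp [0.4253 0.153  0.1987] toolx ang -2.8101 shift [ 0.0002 -0.001  -0.0013] turn -0.0019 tilt [0.0003 0.0003] q7 1.45
```

View pics/w1.png

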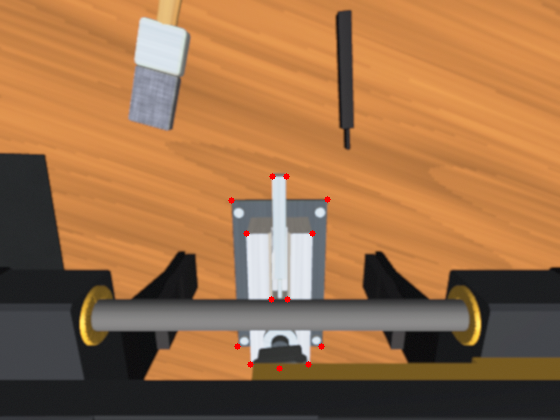

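Projected model points agree with the picture within 1–2 px (foot corners at 232,200 / 327,199, bar end at 280,176). Descend and grip.

```bash
python3 -m pendant '[[0,-0.001,0.025,0],[0,0,0.025,0],[0,0,0.025,0],[0,0,0.025,0],[0,0,0.025,0],[0,0,0.02,0],[0,0,0.0135,0],[0,0,0,0]]' 0.5
python3 -m pendant '[[0,0,0,0],[0,0,0,0],[0,0,0,0],[0,0,0,0],[0,0,0,0],[0,0,0,0]]' 0 35
python3 -m pendant '[[0,0,-0.005,0],[0,0,-0.015,0],[0,0,-0.02,0],[0,0,-0.03,0],[0,0,-0.03,0],[0,0,-0.03,0],[0,0,0,0]]'
python3 - <<'E'
from h import *
c=r.camera("wrist"); cv2.imwrite("pics/w2.png",c["img"][:,:,::-1])
go([0.55,-0.13,0.12],np.radians(19.1))
E
```

```text
time: 3.7
ee_pos: [0.4239, 0.1512, 0.0376]
eef_rot: [-0.165, 0.986, -0.001, -0.002]
ft_force: [-0.3, -0.1, -0.1]
width: 0.0459
grip_force: 0.0
time: 4.2
ee_pos: [0.4259, 0.1522, 0.0405]
eef_rot: [-0.166, 0.986, 0.0, 0.0]
ft_force: [-0.1, 0.5, -1.0]
width: 0.0118
grip_force: 34.9
time: 4.78
ee_pos: [0.428, 0.153, 0.1758]
eef_rot: [-0.166, 0.986, 0.002, 0.004]
ft_force: [1.1, 0.6, 0.4]
width: 0.0114
grip_force: 35.0
tcp [0.4271 0.1528 0.1731] toolx ang -2.8085 shift [-0.0234 -0.3075  0.0528] turn 3.1413 tilt [0.0048 0.0032] q7 1.46
```

View pics/w2.png

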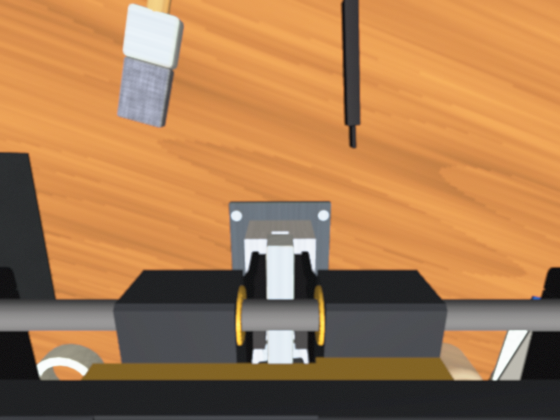

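The bar is held straight (near end at 280,232), but held this low the fingertips would hit the mat before the bar lands. I'll put it back in the channel and regrip it 12 mm higher.

```bash
python3 -m pendant '[[0.001,0,0.03,0],[0,0,0.03,0],[0,0,0.03,0],[0,0,0.02,0],[0,0,0.013,0],[0,0,0.006,0],[0,0,0,0],[0,0,0,0]]'
python3 -m pendant '[[0,0,0,0],[0,0,0,0],[0,0,-0.006,0],[0,0,-0.0055,0],[0,0,0,0],[0,0,0,0]]' 0.3
python3 -m pendant '[[0,0,0,0],[0,0,0,0],[0,0,0,0],[0,0,0,0],[0,0,0,0]]' 0 35
python3 -m pendant '[[0,0,-0.005,0],[0,0,-0.015,0],[0,0,-0.02,0],[0,0,-0.03,0],[0,0,-0.03,0],[0,0,0,0],[0,0,0,0]]'
python3 - <<'E'
from h import *
c=r.camera("wrist"); cv2.imwrite("pics/w3.png",c["img"][:,:,::-1])
go([0.6,-0.125,0.12],np.radians(19.1))
E
```

```text
time: 5.5
ee_pos: [0.4246, 0.1516, 0.041]
eef_rot: [-0.166, 0.986, -0.0, -0.0]
ft_force: [0.1, 0.6, -1.0]
width: 0.0113
grip_force: 35.0
time: 6.0
ee_pos: [0.4252, 0.1521, 0.0533]
eef_rot: [-0.166, 0.986, 0.0, 0.001]
ft_force: [0.2, 0.1, -0.1]
width: 0.0257
grip_force: 0.0
time: 6.42
ee_pos: [0.4245, 0.1517, 0.0524]
eef_rot: [-0.166, 0.986, -0.0, -0.0]
ft_force: [0.7, 0.7, -0.6]
width: 0.0114
grip_force: 35.0
time: 7.0
ee_pos: [0.4255, 0.1522, 0.1541]
eef_rot: [-0.166, 0.986, 0.001, 0.002]
ft_force: [-0.1, -0.4, -1.0]
width: 0.0118
grip_force: 35.0
tcp [0.4246 0.1517 0.1527] toolx ang -2.8084 shift [-0.0752 -0.3189  0.0326] turn 3.1414 tilt [0.0005 0.0006] q7 1.46
```

View pics/w3.png

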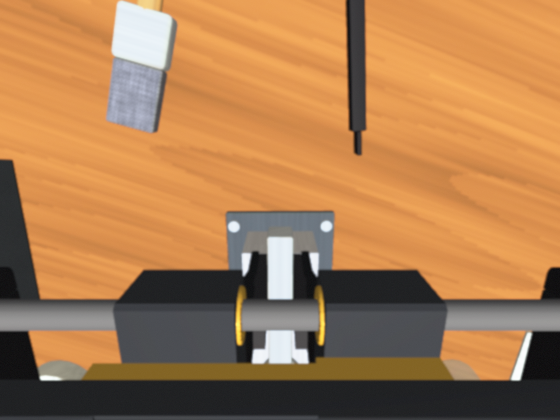

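```bash
python3 -m pendant '[[-0.0075,-0.032,0,0],[-0.0075,-0.032,0,0],[-0.0075,-0.032,0,0],[-0.0075,-0.032,0,0],[-0.0075,-0.032,0,0],[-0.0075,-0.032,0,0],[-0.0075,-0.032,0,0],[-0.0075,-0.032,0,0]]'
python3 -m pendant '[[-0.0075,-0.032,0,0],[-0.0075,-0.031,0,0],[0,0,0,0.121],[0,0,0,0.121],[0,0,0,0.121],[0,0,0,0.121],[0,0,0,0.121],[0,0,0,0.121]]'
python3 -m pendant '[[0,0,0,0.121],[0,0,0,0.121],[0,0,0,0.121],[0,0,0,0.121],[0,0,0,0.121],[0,0,0,0.121],[0,0,0,0.121],[0,0,0,0.121]]'
python3 -m pendant '[[0,0,0,0.121],[0,0,0,0.121],[0,0,0,0.121],[0,0,0,0.121],[0,0,0,0.121],[0,0,0,0.121],[0,0,0,0.121],[0,0,0,0.121]]'
python3 -m pendant '[[0,0,0,0.121],[0,0,0,0.121],[0,0,0,0.121],[0,0,0,0.116],[0,0,0,0],[0,0,0,0]]'
python3 - <<'E'
from h import *
c=r.camera("wrist"); cv2.imwrite("pics/w4.png",c["img"][:,:,::-1])
go([0.6,-0.125,0.0155],np.radians(19.1))
E
```

```text
time: 7.72
ee_pos: [0.5648, -0.072, 0.1508]
eef_rot: [-0.166, 0.986, 0.0, -0.001]
ft_force: [-0.1, -0.4, -1.3]
width: 0.0114
grip_force: 35.0
time: 8.38
ee_pos: [0.5989, -0.1252, 0.1507]
eef_rot: [0.198, 0.98, -0.0, -0.001]
ft_force: [0.2, -0.1, -0.9]
width: 0.0117
grip_force: 35.0
time: 9.05
ee_pos: [0.5989, -0.1252, 0.1508]
eef_rot: [0.632, 0.775, -0.001, -0.001]
ft_force: [-0.0, -0.5, -1.9]
width: 0.0116
grip_force: 35.0
time: 9.72
ee_pos: [0.599, -0.1252, 0.151]
eef_rot: [0.92, 0.392, -0.001, -0.0]
ft_force: [0.4, -0.3, -2.1]
width: 0.0117
grip_force: 35.0
time: 10.22
ee_pos: [0.5992, -0.1253, 0.1513]
eef_rot: [0.986, 0.168, -0.001, 0.0]
ft_force: [0.2, 0.3, -1.3]
width: 0.0118
grip_force: 35.0
tcp [ 0.5994 -0.1253  0.1516] toolx ang 0.3377 shift [ 9.000e-04 -1.000e-04  1.361e-01] turn 0.0043 tilt [-0.0015 -0.0007] q7 -0.64
```

View pics/w4.png

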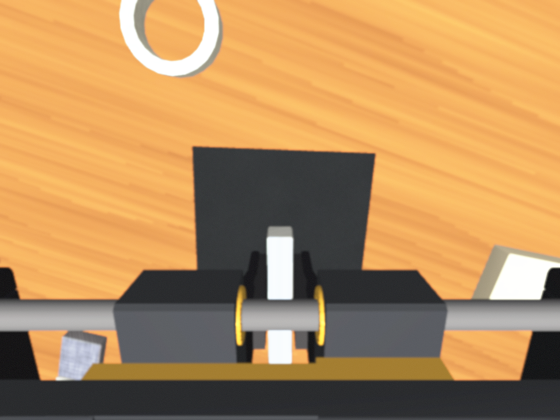

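```bash
python3 -m pendant '[[0.001,0,0.03,0.004],[0,0,0.03,0],[0,0,0.03,0],[0,0,0.02,0],[0,0,0.015,0],[0,0,0.006,0],[0,0,0.0045,0],[0,0,0,0]]'
python3 -m pendant '[[0,0,0,0],[0,0,0,0]]'
python3 -c "
from h import *
go([0.6,-0.125,0.0155],np.radians(19.1))"
```

```text
time: 10.93
ee_pos: [0.601, -0.125, 0.0171]
eef_rot: [0.986, 0.165, 0.0, 0.0]
ft_force: [0.8, 0.2, -0.4]
width: 0.0116
grip_force: 35.0
time: 11.1
ee_pos: [0.6015, -0.1251, 0.0182]
eef_rot: [0.986, 0.164, 0.001, 0.0]
ft_force: [-0.0, 0.8, -1.8]
width: 0.0116
grip_force: 35.0
tcp [ 0.6015 -0.1251  0.0182] toolx ang 0.3302 shift [-0.0014 -0.0005  0.0027] turn -0.0032 tilt [ 0.0017 -0.0001] q7 -0.56
```

```bash
python3 -m pendant '[[0,0,0.001,0],[0,0,0.001,0],[0,0,0.0005,0],[0,0,0,0],[0,0,0,0]]'
python3 -m pendant '[[0,0,0,0],[0,0,0,0],[0,0,0,0],[-0.01,0,0,0],[-0.02,0,0,0],[-0.02,0,0,0],[-0.01,0,0,0],[0,0,0,0]]' 0.4
python3 -m pendant '[[0,0,0,0],[0,0,0,0]]'
python3 - <<'E'
from h import *
c=r.camera("wrist"); cv2.imwrite("pics/w5.png",c["img"][:,:,::-1])
go([0.6-.0567,-0.125-.0196,0.015],np.radians(19.1))
E
```

```text
time: 11.52
ee_pos: [0.6012, -0.1249, 0.0155]
eef_rot: [0.986, 0.164, 0.001, -0.0]
ft_force: [-3.0, 1.8, 7.7]
width: 0.0115
grip_force: 35.0
time: 12.18
ee_pos: [0.5418, -0.1454, 0.0146]
eef_rot: [0.987, 0.163, -0.0, -0.0]
ft_force: [0.6, -0.6, 0.6]
width: 0.0351
grip_force: 0.0
time: 12.35
ee_pos: [0.5446, -0.1438, 0.0146]
eef_rot: [0.986, 0.165, 0.0, -0.0]
ft_force: [-2.4, 1.2, 4.3]
width: 0.0348
grip_force: 2.2
tcp [ 0.5446 -0.1438  0.0145] toolx ang 0.3308 shift [-0.0014  0.0003 -0.0005] turn -0.0026 tilt [-0.0003  0.0002] q7 -0.5
```

View pics/w5.png

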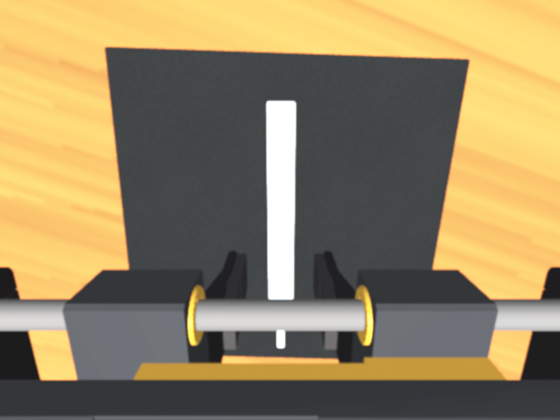

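Bar lies flat on the mat, square end at (281,101), nose at (281,347), between the jaws. The fingertips just touch the mat, so I rise slightly and locate the bar end.

```bash
python3 -m pendant '[[0,0,-0.0015,0],[0,0,0,0],[0,0,0,0]]'
python3 - <<'E'
from h import *
c=r.camera("wrist"); s=r.read_state(); M=R.from_quat(s["eef_rot"])
g=cv2.cvtColor(c["img"],cv2.COLOR_RGB2GRAY)>180
m=np.zeros_like(g); m[:295,230:330]=g[:295,230:330]; m[:95]=0
rr=np.argwhere(m); v=rr[:,0].min()
for row in(v+3,290):
    u=rr[rr[:,0]==row,1]; P=pix2w(c,(u.mean(),row),.019); print(row,u.min(),u.max(),"in tool mm",M.inv().apply(P-s["ee_pos"])*1e3)
P=pix2w(c,(281,v-.5),.019); e=M.inv().apply(P-s["ee_pos"])*1e3; print("square end in tool",e,"-> TCP at bar x",e[0]-60)
print(s["ft_force"],s["ee_pos"],s["grip_force"])
E
```

```text
time: 12.65
ee_pos: [0.5444, -0.1442, 0.016]
eef_rot: [0.986, 0.164, 0.0, 0.0]
ft_force: [0.1, 0.9, 0.2]
width: 0.0345
grip_force: 0.0
103 265 294 in tool mm [83.33431868  0.27219085 -3.0436519 ]
290 267 292 in tool mm [-3.06049352  0.21818891 -3.04681628]
square end in tool [84.70050581  0.88823277 -3.04351674] -> TCP at bar x 24.70050580906404
[-0.04420641 -0.53190748 -1.35124544] [ 0.54431672 -0.14418491  0.01595327] 0.0
```

```bash
python3 -m pendant '[[0,0,0,0],[0,0,0,0],[0,0,0,0],[0,0,0,0],[0,0,0,0]]' 0 40
python3 -m pendant '[[0,0,-0.005,0],[0,0,-0.015,0],[0,0,-0.025,0],[0,0,-0.03,0],[0,0,-0.03,0],[0,0,-0.03,0],[0,0,0,0],[0,0,0,0]]'
python3 -c "
from h import *
go([0.4324,0.1547,0.1],np.radians(19.1))"
```

```text
time: 13.12
ee_pos: [0.544, -0.1443, 0.016]
eef_rot: [0.986, 0.164, 0.0, -0.0]
ft_force: [0.2, -0.7, 0.7]
width: 0.0115
grip_force: 40.0
time: 13.78
ee_pos: [0.5448, -0.1446, 0.1532]
eef_rot: [0.986, 0.164, 0.002, 0.0]
ft_force: [-0.5, 1.0, -2.2]
width: 0.0116
grip_force: 40.0
tcp [ 0.5448 -0.1446  0.1532] toolx ang 0.3297 shift [-0.0096 -0.3196  0.053 ] turn -0.0036 tilt [0.0033 0.0004] q7 -0.61
```

```bash
python3 -m pendant '[[-0.001,-0.032,0,0],[-0.001,-0.032,0,0],[-0.001,-0.032,0,0],[-0.001,-0.032,0,0],[-0.001,-0.032,0,0],[-0.001,-0.032,0,0],[-0.001,-0.032,0,0],[-0.001,-0.032,0,0]]'
python3 -m pendant '[[-0.001,-0.032,0,0],[-0.0005,-0.032,0,-0.0036],[0,0,0.025,0],[0,0,0.015,0],[0,0,0,0],[0,0,0,0],[0,0,0,0]]'
python3 - <<'E'
from h import *
go([0.4324,0.1547,0.1],np.radians(19.1))
c=r.camera("wrist"); im=c["img"].copy(); cv2.imwrite("pics/w6raw.png",c["img"][:,:,::-1])
H=np.array([.52,.185,0]); Rh=R.from_euler("z",19.1,degrees=True)
for q in [(x,y,.008) for x in(-.09,.09) for y in(-.05,.05)]+[(x,y,.058) for x in(-.072,.072) for y in(-.03,.03)]+[(-.004,-.0075,.058),(-.004,.0075,.058),(.04,0,.1)]:
    p=w2pix(c,H+Rh.apply(q))[0]; cv2.circle(im,(int(p[0]),int(p[1])),2,(255,0,0),-1)
cv2.imwrite("pics/w6.png",im[:,:,::-1])
E
```

```text
time: 14.45
ee_pos: [0.4521, 0.0963, 0.1503]
eef_rot: [0.986, 0.164, -0.001, -0.0]
ft_force: [-0.3, 0.6, -1.3]
width: 0.0115
grip_force: 40.0
time: 15.03
ee_pos: [0.4317, 0.1546, 0.1116]
eef_rot: [0.986, 0.165, 0.0, 0.0]
ft_force: [0.8, -0.1, -1.3]
width: 0.0115
grip_force: 40.0
tcp [0.4317 0.1546 0.1116] toolx ang 0.3318 shift [0.0007 0.0001 0.0116] turn -0.0015 tilt [ 0.0002 -0.0008] q7 -1.52
```

View pics/w6.png

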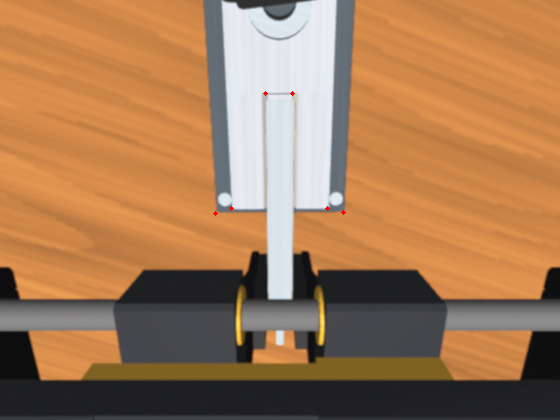

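Bar is above the channel (end at 280,95). Check lateral offset and yaw numerically from the block edges.

```bash
python3 - <<'E'
from h import *
s=r.read_state(); M=R.from_quat(s["eef_rot"])
c=r.camera("wrist"); hsv=cv2.cvtColor(c["img"],cv2.COLOR_RGB2HSV); g=cv2.cvtColor(c["img"],cv2.COLOR_RGB2GRAY).astype(int)
T=lambda u,v,z:M.inv().apply(pix2w(c,(u,v),z)-s["ee_pos"])*1e3
for v in(60,90,120,150,180,200):
    nw=np.where(hsv[v,150:420,1]<90)[0]+150; br=np.where(g[v,200:360]>170)[0]+200
    a=[T(nw.min()-.5,v,.008)[1],T(nw.max()+.5,v,.008)[1]]; b=[T(br.min()-.5,v,.058)[1],T(br.max()+.5,v,.058)[1]]
    print(v,nw.min(),nw.max(),br.min(),br.max(),"foot",np.round(a,1),np.mean(a).round(2),"block",np.round(b,1),np.mean(b).round(2),"toolx",T(280,v,.058)[0].round(1))
print(g[120,255:305].tolist()); print(g[200:225,240].tolist())
E
```

```text
60 208 351 226 334 foot [-49.1  49.5] 0.24 block [-29.4  30.5] 0.55 toolx 106.5
90 210 350 227 333 foot [-48.9  50. ] 0.58 block [-29.6  30.7] 0.55 toolx 91.0
120 212 348 228 332 foot [-48.6  49.8] 0.57 block [-29.8  30.9] 0.54 toolx 74.7
150 214 347 230 331 foot [-48.4  50.3] 0.93 block [-29.4  31. ] 0.83 toolx 57.5
180 216 345 231 329 foot [-48.2  50.1] 0.93 block [-29.5  30.6] 0.53 toolx 39.5
200 217 344 219 342 foot [-48.3  50.2] 0.94 block [-37.5  39.2] 0.83 toolx 26.9
[231, 234, 234, 234, 234, 234, 230, 216, 193, 181, 184, 210, 223, 225, 224, 225, 226, 227, 228, 227, 227, 226, 225, 223, 224, 224, 225, 226, 227, 228, 229, 229, 228, 228, 226, 225, 223, 221, 214, 196, 192, 199, 209, 221, 225, 228, 229, 230, 233, 233]
[234, 234, 234, 234, 234, 233, 234, 232, 220, 176, 129, 117, 134, 149, 152, 151, 150, 153, 153, 154, 156, 156, 155, 155, 155]
```

```bash
python3 -m pendant '[[0,0.0004,0.02,0],[0,0,0.015,0],[0,0,0.01,0],[0,0,0.006,0],[0,0,0.003,0],[0,0,0.002,0],[0,0,0,0],[0,0,0,0]]'
python3 -c "
from h import *
go([0.4324,0.1547,0.053],np.radians(19.1)); print(r.read_state()['torque'])"
```

```text
time: 15.8
ee_pos: [0.4319, 0.1552, 0.0556]
eef_rot: [0.986, 0.166, 0.0, -0.0]
ft_force: [0.4, -1.2, -0.1]
width: 0.0114
grip_force: 40.0
tcp [0.4319 0.1552 0.0556] toolx ang 0.3335 shift [0.0003 0.0007 0.0026] turn 0.0001 tilt [0.0006 0.0008] q7 -1.37
[-0.05784546  0.15096431  0.00945934]
```

```bash
python3 -m pendant '[[0,0,0.001,0],[0,0,0.001,0],[0,0,0.0005,0],[0,0,0,0],[0,0,0,0]]'
python3 -m pendant '[[0.001,0,0,0],[0.001,0,0,0],[0.001,0,0,0],[0.001,0,0,0],[0,0,0,0],[0,0,0,0]]'
python3 -c "
from h import *
go([0.436,0.156,0.053],np.radians(19.1)); print(r.read_state()['torque'])"
```

```text
time: 16.22
ee_pos: [0.4316, 0.1552, 0.0528]
eef_rot: [0.986, 0.166, 0.0, -0.0]
ft_force: [-2.4, 0.4, 4.4]
width: 0.0119
grip_force: 40.0
time: 16.72
ee_pos: [0.4351, 0.1562, 0.0527]
eef_rot: [0.986, 0.166, -0.0, -0.0]
ft_force: [-5.1, -1.7, 9.6]
width: 0.0117
grip_force: 40.0
tcp [0.4351 0.1562 0.0527] toolx ang 0.3332 shift [ 0.0008  0.0004 -0.0003] turn -0.0001 tilt [-0.001  0.   ] q7 -1.35
[-0.35614877  1.07889439 -0.01551952]
```

```bash
python3 -m pendant '[[0,0,-0.0004,0],[0.0005,0,0,0],[0.0005,0,0,0],[0,0,0,0]]'
python3 -m pendant '[[0.0005,0,0,0],[0.0005,0,0,0],[0,0,0,0]]'
python3 -m pendant '[[0.0005,0,0,0],[0.0005,0,0,0],[0,0,0,0]]'
```

```text
time: 17.05
ee_pos: [0.4362, 0.1566, 0.0529]
eef_rot: [0.986, 0.166, -0.0, 0.0]
ft_force: [-2.8, 0.1, 1.9]
width: 0.0114
grip_force: 40.0
time: 17.3
ee_pos: [0.4362, 0.1566, 0.0528]
eef_rot: [0.986, 0.166, -0.001, 0.0]
ft_force: [-7.9, -2.8, 9.6]
width: 0.0118
grip_force: 40.0
time: 17.55
ee_pos: [0.4362, 0.1566, 0.0527]
eef_rot: [0.986, 0.166, -0.003, -0.0]
ft_force: [-12.8, -3.8, 18.2]
width: 0.0114
grip_force: 40.0
```

```bash
python3 -m pendant '[[-0.0005,0,0,0],[0,0,-0.0003,0],[0,0,0,0]]'
python3 -m pendant '[[0,0,0,0],[0,0,0,0],[0,0,0,0],[0,0,0,0],[0,0,-0.01,0],[0,0,-0.03,0],[0,0,-0.03,0],[0,0,0,0]]' 0.4
python3 -m pendant '[[0,0,0,0],[0,0,0,0]]'
python3 - <<'E'
from h import *
w=r.camera("wrist"); a=cv2.resize(w["img"],None,fx=1,fy=1)[0:300,150:410]
s=r.camera("side")["img"][190:300,150:300]; a=cv2.resize(a,(390,450)); s=cv2.resize(s,(400,293),interpolation=cv2.INTER_CUBIC)
o=np.zeros((450,790,3),np.uint8); o[:,:390]=a; o[:293,390:]=s
cv2.imwrite("pics/m7.png",o[:,:,::-1]); 
go([.552,.198,.2],np.radians(110))
st=r.read_state(); M=R.from_quat(st["eef_rot"]); H=np.array([.52,.185,0])+.0006*M.as_matrix()[:,1]
print("H",H, w2pix(w,H+R.from_euler("z",19.1,degrees=True).apply([(-.004,0,.056),(-.004,0,.058),(-.124,0,.056),(.04,0,.1)])))
E
```

```text
time: 17.8
ee_pos: [0.4363, 0.1566, 0.0528]
eef_rot: [0.986, 0.166, -0.002, 0.0]
ft_force: [-7.8, -2.8, 7.3]
width: 0.0117
grip_force: 40.0
time: 18.47
ee_pos: [0.4402, 0.158, 0.1272]
eef_rot: [0.986, 0.166, 0.003, -0.002]
ft_force: [0.8, 1.0, 0.9]
width: 0.0345
grip_force: 0.0
time: 18.63
ee_pos: [0.4374, 0.1576, 0.1229]
eef_rot: [0.986, 0.166, -0.0, -0.0]
ft_force: [-0.6, -0.1, -0.2]
width: 0.0345
grip_force: 0.0
tcp [0.4372 0.1568 0.1224] toolx ang 0.3333 shift [ 0.1219 -0.0013 -0.0777] turn -1.5865 tilt [-0.0009 -0.0011] q7 -1.51
H [5.20196311e-01 1.84433024e-01 4.39549375e-07] [[282.23142379 104.99929198]
 [282.2509622  104.96897339]
 [281.81329322 282.32465188]
 [283.05445875   0.68997934]]
```

View pics/m7.png

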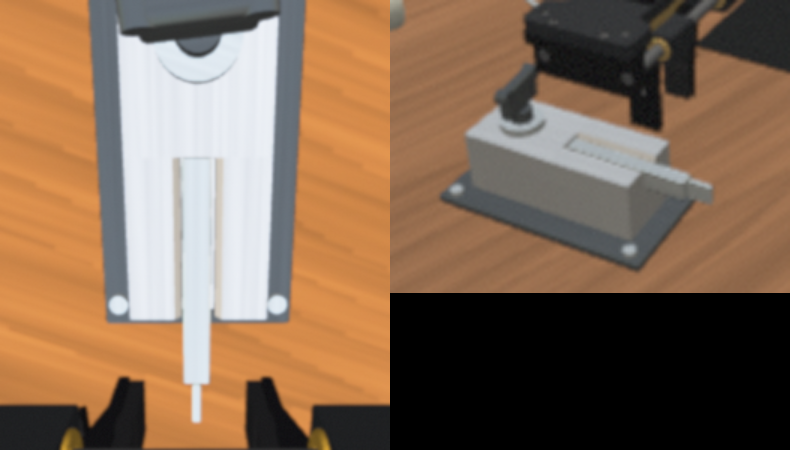

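Bar is home and flat: end at (280,104.7) against predicted 105, nose out in front at (281,280). Now to the screw: wing from crop ends (88,100)–(147,72).

```bash
python3 - <<'E'
from h import *
c=r.camera("top")
a=pix2w(c,(180+88/3.8,165+100/3.8),.1);b=pix2w(c,(180+147/3.8,165+72/3.8),.1); d=a-b
an=np.arctan2(d[1],d[0]); print(a,b,np.degrees(an)); go([.558,.1975,.19],an)
E
```

```text
[0.54329365 0.21745592 0.1       ] [0.56420908 0.1729008  0.1       ] 115.14668854769197
tcp [0.4372 0.1566 0.1224] toolx ang 0.333 shift [ 0.1274  0.0009 -0.0677] turn -1.6767 tilt [-0.0009 -0.0014] q7 -1.51
```

```bash
python3 -m pendant '[[0,0,-0.03,0],[0.01,0,-0.03,0],[0.03,0,-0.008,0],[0.03,0,0,0],[0.03,0,0,0],[0.02,0,0,0],[0.0075,0.001,0,0],[0,0,0,-0.12]]' 0.5
python3 -m pendant '[[0,0,0,-0.12],[0,0,0,-0.12],[0,0,0,-0.12],[0,0,0,-0.12],[0,0,0,-0.12],[0,0,0,-0.12],[0,0,0,-0.12],[0,0,0,-0.12]]'
python3 -m pendant '[[0,0,0,-0.12],[0,0,0,-0.12],[0,0,0,-0.12],[0,0,0,-0.12],[0,0,0,-0.12],[0,0,0,0],[0,0,0,0],[0,0,0,0]]'
python3 - <<'E'
from h import *
go([.558,.1975,.19],np.radians(115.1))
c=r.camera("wrist"); im=c["img"].copy()
p=w2pix(c,[[.558,.1975,.1],[.558,.1975,.064]]); print(p)
for q in p: cv2.circle(im,(int(q[0]),int(q[1])),2,(255,0,0),-1)
cv2.imwrite("pics/w8.png",im[:,:,::-1]); cv2.imwrite("pics/w8raw.png",c["img"][:,:,::-1])
E
```

```text
time: 19.45
ee_pos: [0.5398, 0.1895, 0.1882]
eef_rot: [0.975, 0.221, -0.002, 0.003]
ft_force: [-0.6, -0.8, -0.4]
width: 0.0438
grip_force: 0.0
time: 20.12
ee_pos: [0.5382, 0.1896, 0.1888]
eef_rot: [0.76, 0.65, -0.003, -0.0]
ft_force: [0.3, -0.3, 0.8]
width: 0.0434
grip_force: 0.0
time: 20.78
ee_pos: [0.5384, 0.1898, 0.1895]
eef_rot: [0.538, 0.843, -0.002, -0.001]
ft_force: [-0.2, -1.0, 0.7]
width: 0.0436
grip_force: 0.0
tcp [0.5384 0.1898 0.1895] toolx ang 2.0047 shift [-0.0013  0.021  -0.0006] turn -0.0041 tilt [-0.0032 -0.0024] q7 0.2
[[308.34402636 223.46059019]
 [305.08316115 209.64378207]]
```

View pics/w8.png

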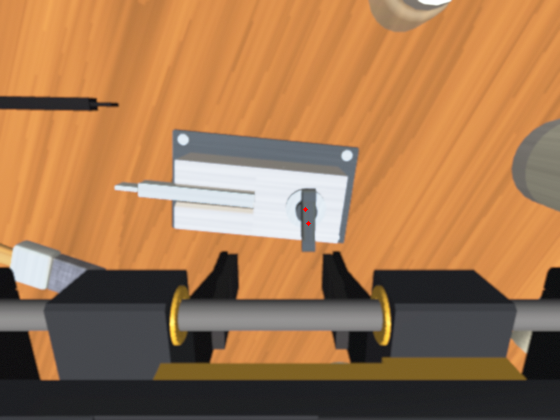

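Wing runs straight along the tool's x, from (308,189) to (308,250); predicted axis (308,223) agrees.

```bash
python3 - <<'E'
from h import *
c=r.camera("wrist"); g=cv2.cvtColor(c["img"],cv2.COLOR_RGB2GRAY)
m=(g<110).astype(np.uint8); m[:180]=0;m[255:]=0;m[:,:290]=0;m[:,325:]=0
for v in(195,210,225,240,247): u=np.where(m[v])[0]; print(v,u.min(),u.max())
a=pix2w(c,(308,189),.1);b=pix2w(c,(308.5,250),.1);print(a,b,(a+b)/2); go([.558,.1975,.19],np.radians(115.1))
E
```

```text
195 302 313
210 297 315
225 301 312
240 302 311
247 302 311
[0.54624612 0.22097043 0.1       ] [0.5676225  0.17853221 0.1       ] [0.55693431 0.19975132 0.1       ]
tcp [0.5384 0.1901 0.1898] toolx ang 2.0065 shift [-0.0015  0.0209 -0.0003] turn -0.0024 tilt [-0.0028 -0.0021] q7 0.2
```

```bash
python3 -m pendant '[[-0.001,0.011,0,0],[0,0.01,0,0],[0,0,0,0],[0,0,0,0]]'
python3 -c "
from h import *
go([.558,.1975,.086],np.radians(115.1))"
```

```text
time: 21.22
ee_pos: [0.5579, 0.1981, 0.1898]
eef_rot: [0.537, 0.844, -0.002, -0.0]
ft_force: [-0.5, -0.7, 0.4]
width: 0.0435
grip_force: 0.0
tcp [0.5579 0.1981 0.1898] toolx ang 2.0081 shift [-0.0005  0.0002  0.1038] turn -0.0007 tilt [-0.0026 -0.0025] q7 0.23
```

```bash
python3 -m pendant '[[0,0,0.03,0],[0,0,0.03,0],[0,0,0.02,0],[0,0,0.014,0],[0,0,0.0095,0],[0,0,0,0],[0,0,0,0],[0,0,0,0]]'
python3 -m pendant '[[0,0,0,0],[0,0,0,0],[0,0,0,0],[0,0,0,0],[0,0,0,0],[0,0,0,0]]' 0 50
python3 -c "
from h import *
go([.558,.1975,.086],np.radians(115.1));print(r.read_state()['torque'])"
```

```text
time: 21.88
ee_pos: [0.5582, 0.1981, 0.0878]
eef_rot: [0.537, 0.844, -0.001, -0.0]
ft_force: [0.2, -0.6, 0.6]
width: 0.0436
grip_force: 0.0
time: 22.38
ee_pos: [0.5577, 0.198, 0.0866]
eef_rot: [0.536, 0.844, -0.001, -0.001]
ft_force: [-0.4, -0.1, 0.3]
width: 0.0114
grip_force: 0.0
tcp [0.5577 0.198  0.0866] toolx ang 2.0093 shift [-0.0006  0.0001  0.0006] turn 0.0005 tilt [-0.0023 -0.0015] q7 0.29
[0.00280082 0.02635197 0.02582098]
```

```bash
python3 -m pendant '[[0,0,0,0],[0,0,0,0],[0,0,0,0]]'
python3 -m pendant '[[0,0,0,0.05],[0,0,0,0.1],[0,0,0,0.1],[0,0,0,0.1],[0,0,0,0.1],[0,0,0,0.1],[0,0,0,0.1],[0,0,0,0.1]]'
python3 -c "
from h import *
go([.558,.1975,.086],2.0093);print(r.read_state()['torque'])"
python3 -m pendant '[[0,0,0,0.1],[0,0,0,0.1],[0,0,0,0.1],[0,0,0,0.1],[0,0,0,0.1],[0,0,0,0.1],[0,0,0,0.1],[0,0,0,0.1]]'
python3 -c "
from h import *
go([.558,.1975,.086],2.0093);print(r.read_state()['torque'])"
```

```text
time: 22.63
ee_pos: [0.5579, 0.1982, 0.0867]
eef_rot: [0.536, 0.844, -0.001, -0.0]
ft_force: [1.6, 0.9, -0.1]
width: 0.0099
grip_force: 50.0
time: 23.3
ee_pos: [0.5576, 0.1981, 0.0867]
eef_rot: [0.81, 0.587, -0.001, -0.0]
ft_force: [0.4, 0.1, -0.2]
width: 0.0099
grip_force: 50.0
tcp [0.5576 0.1981 0.0867] toolx ang 1.2546 shift [-0.0005  0.0006  0.0007] turn -0.7547 tilt [-0.0024 -0.0015] q7 -0.38
[0.02805416 0.02792025 0.06578524]
time: 23.97
ee_pos: [0.5574, 0.1983, 0.0867]
eef_rot: [0.974, 0.225, -0.002, 0.0]
ft_force: [-1.4, -0.0, 1.4]
width: 0.0096
grip_force: 50.0
tcp [0.5574 0.1983 0.0867] toolx ang 0.4548 shift [0.0002 0.001  0.0007] turn -1.5545 tilt [-0.003  -0.0012] q7 -1.08
[0.13520739 0.27432493 0.01652487]
```

```bash
cat > t.py <<'E'
from h import *
a=[]
s=r.read_state(); M=R.from_quat(s["eef_rot"]).as_matrix(); print("ang",round(float(np.arctan2(M[1,0],M[0,0])),4),"tq",np.round(s["torque"],3),"F",np.round(s["ft_force"],1),"q7",round(float(s["joint_positions"][6]),3),"pos",np.round(s["ee_pos"],4))
E
python3 -m pendant '[[0,0,0,0.06],[0,0,0,0.06],[0,0,0,0.06],[0,0,0,0.06],[0,0,0,0.06],[0,0,0,0.06]]' >/dev/null; python3 t.py
python3 -m pendant '[[0,0,0,0.05],[0,0,0,0.05],[0,0,0,0]]'>/dev/null; python3 t.py
python3 -m pendant '[[0,0,0,0.05],[0,0,0,0.05],[0,0,0,0]]'>/dev/null; python3 t.py
```

```text
ang 0.0968 tq [0.165 0.353 0.043] F [-1.7  0.4  1.9] q7 -1.387 pos [0.5573 0.1984 0.0867]
ang -0.0024 tq [ 0.443  0.608 -0.045] F [-1.5  1.4  3.4] q7 -1.472 pos [0.5574 0.1985 0.0867]
ang -0.1009 tq [ 0.493  0.757 -0.079] F [-1.9  1.6  4.5] q7 -1.557 pos [0.5574 0.1985 0.0866]
```

```bash

python3 -m pendant '[[0,0,0,0.05],[0,0,0,0.05],[0,0,0,0]]'>/dev/null; python3 t.py
python3 -m pendant '[[0,0,0,0.05],[0,0,0,0.05],[0,0,0,0]]'>/dev/null; python3 t.py
python3 -m pendant '[[0,0,0,0.05],[0,0,0,0.05],[0,0,0,0]]'>/dev/null; python3 t.py
```

```text
ang -0.1999 tq [ 0.703  0.915 -0.035] F [-4.   2.5  5.1] q7 -1.642 pos [0.5574 0.1986 0.0866]
ang -0.2982 tq [0.586 0.913 0.856] F [-3.8  2.1  5.2] q7 -1.728 pos [0.5574 0.1986 0.0866]
ang -0.3974 tq [0.538 0.966 1.161] F [-3.9  2.5  4. ] q7 -1.816 pos [0.5574 0.1986 0.0866]
```

```bash

for i in 1; do python3 -m pendant '[[0,0,0,-0.04],[0,0,0,0],[0,0,0,0]]'|grep width; python3 t.py; done
python3 -m pendant '[[0,0,0,-0.04],[0,0,0,0],[0,0,0,0]]'|grep width; python3 t.py
python3 -m pendant '[[0,0,0,-0.04],[0,0,0,0],[0,0,0,0]]'|grep width; python3 t.py
python3 -m pendant '[[0,0,0,-0.03],[0,0,0,0],[0,0,0,0]]'|grep width; python3 t.py
```

```text
width: 0.0107
ang -0.3575 tq [0.621 0.984 0.935] F [-4.6  2.5  5.2] q7 -1.781 pos [0.5574 0.1986 0.0866]
width: 0.01
ang -0.3192 tq [0.758 1.009 0.75 ] F [-3.8  3.5  5.1] q7 -1.748 pos [0.5574 0.1986 0.0866]
width: 0.01
ang -0.28 tq [0.857 1.109 0.4  ] F [-4.2  3.4  4.8] q7 -1.714 pos [0.5574 0.1985 0.0866]
width: 0.0094
ang -0.2506 tq [0.877 1.087 0.068] F [-4.   3.9  6.3] q7 -1.688 pos [0.5574 0.1985 0.0867]
```

```bash

python3 -m pendant '[[0,0,0,-0.01],[0,0,0,0],[0,0,0,0]]'|grep width; python3 t.py
python3 -m pendant '[[0,0,0,-0.01],[0,0,0,0],[0,0,0,0]]'|grep width; python3 t.py
python3 -m pendant '[[0,0,0,-0.05],[0,0,0,0],[0,0,0,0]]'|grep width; python3 t.py
python3 -m pendant '[[0,0,0,-0.1],[0,0,0,-0.1],[0,0,0,-0.1],[0,0,0,-0.1],[0,0,0,-0.1],[0,0,0,-0.1],[0,0,0,-0.1],[0,0,0,-0.1]]'|grep width; python3 t.py
python3 -m pendant '[[0,0,0,-0.1],[0,0,0,-0.1],[0,0,0,-0.1],[0,0,0,-0.1],[0,0,0,-0.1],[0,0,0,-0.1],[0,0,0,0],[0,0,0,0]]'|grep width; python3 t.py
```

```text
width: 0.0099
ang -0.2408 tq [0.904 1.09  0.045] F [-4.7  4.   6.2] q7 -1.68 pos [0.5574 0.1985 0.0867]
width: 0.0097
ang -0.2308 tq [ 0.95   1.148 -0.024] F [-4.3  4.1  5.1] q7 -1.671 pos [0.5574 0.1985 0.0866]
width: 0.0099
ang -0.1805 tq [0.856 1.103 0.077] F [-4.5  4.   5.5] q7 -1.628 pos [0.5574 0.1985 0.0866]
width: 0.0097
ang 0.6237 tq [ 0.546  0.949 -0.032] F [-4.3  3.6  3.6] q7 -0.935 pos [0.5575 0.1982 0.0867]
width: 0.0099
ang 1.2159 tq [0.557 0.598 0.001] F [-3.3  2.3  5.1] q7 -0.42 pos [0.5577 0.1981 0.0866]
```

```bash

python3 -m pendant '[[0,0,0,-0.06],[0,0,0,-0.055],[0,0,0,0],[0,0,0,0]]'|grep width; python3 t.py
python3 -m pendant '[[0,0,0,0],[0,0,0,0],[0,0,0,0],[0,0,0,0],[0,0,-0.015,0],[0,0,-0.03,0],[0,0,-0.03,0],[0,0,-0.02,0]]' 0.5
python3 -m pendant '[[0.04,0,0,0],[0.04,0,0,0],[0.02,0,0,0],[0,0,0,0],[0,0,0,0]]'; python3 t.py
python3 - <<'E'
from h import *
c=r.camera("top"); s=r.camera("side")["img"][190:300,150:300]
a=cv2.resize(c["img"][165:255,185:255],(420,540),interpolation=cv2.INTER_CUBIC); o=np.zeros((540,790,3),np.uint8); o[:,:420]=a; o[:271,420:]=cv2.resize(s,(370,271))
w=r.camera("wrist")["img"]; o[271:,420:]=cv2.resize(w,(370,269)); cv2.imwrite("pics/m9.png",o[:,:,::-1]); cv2.imwrite("pics/w9raw.png",w[:,:,::-1])
E
```

```text
width: 0.0092
ang 1.3303 tq [0.494 0.656 0.031] F [-2.2  2.6  4.8] q7 -0.319 pos [0.5577 0.1981 0.0866]
time: 29.8
ee_pos: [0.5586, 0.1976, 0.184]
eef_rot: [0.786, 0.618, -0.001, 0.0]
ft_force: [0.3, -0.3, 0.7]
width: 0.0426
grip_force: 0.0
time: 30.22
ee_pos: [0.5812, 0.2963, 0.1806]
eef_rot: [0.785, 0.619, -0.002, 0.0]
ft_force: [-0.7, -0.6, -0.9]
width: 0.0437
grip_force: 0.0
ang 1.3358 tq [-0.131  0.037  0.018] F [-0.7 -0.6 -0.9] q7 -0.475 pos [0.5812 0.2963 0.1806]
```

View pics/m9.png

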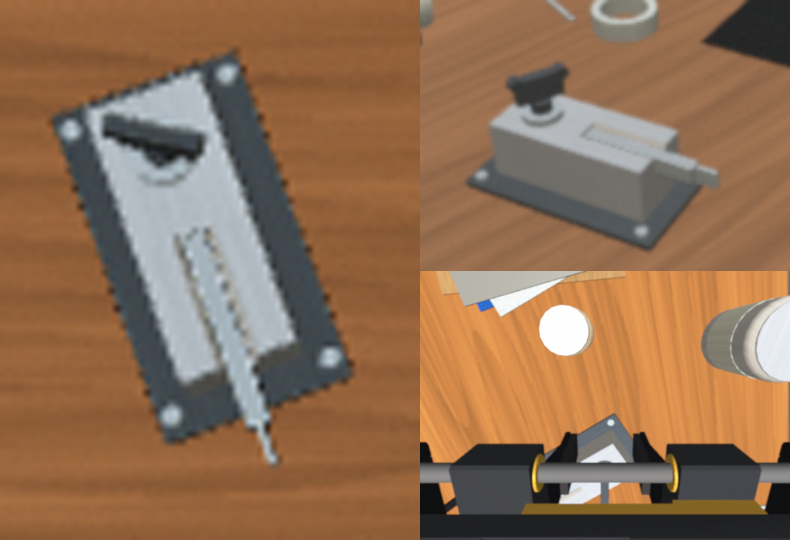

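Top crop shows the wing at about 77° (wing ends 103,125–203,145), matching the 1.33 rad commanded. The bar is home with its nose out (272,462), and the gripper is clear.

```bash
python3 -c "
from bench import r
print(r.close_job())"
```

```text
the job is handed in; nothing more can be done
None
```

I turned the bar end for end and pushed it home with its nose out, then tightened the thumbscrew until it bottomed (over 0.3 N m) and backed it off a quarter turn. The job was handed in at about 30 s with the gripper clear; `close_job()` gave no verdict.

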